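Zero the thickness gauge with the press pin

ROBOT

A 6-joint arm with a two-finger parallel gripper is mounted at the origin on a cart in front of the work surface, level with it; the furniture and walls round the work are solid. World frame = base frame: x ahead of the robot, y to its left, z up, the work surface at z = 0. Lengths are in m, angles in degrees, forces in N, time in s.
With the tool pointing down it reaches from about 0.375 to 0.925 m from the base axis. Payload 5.7 kg.
Tool frame: the origin (TCP) lies at the very end of the fingers, on their centre line; the grasp point (between the pads) lies env.grasp_offset behind it (env.grasp_offset is the distance from the TCP to the grasp point, in m); z points along the fingers, y is the direction in which the jaws open and shut (so a half turn about z gives the same grasp; the last joint's range is limited). The gripper opens to 88 mm and grips with 3 to 60 N. Pads are 20 mm wide; open, the fingers measure 115 mm over their backs; the gripper's body (75 mm by 178 mm) begins 61 mm behind the grasp point.
Start: joints at [65.713, 20.558, 86.54, -0, 72.909, -6.595], TCP at [0.182, 0.572, 0.223] pointing down, gripper open.
Joint ranges: [-170.27, 170.27], [-57.76, 135], [12.27, 136.19], [-55.21, 235.2], [11.17, 155.16], [-170.74, 170.74]. Speed limits (degrees/s): [136.94, 136.94, 180, 180, 180, 180].

INTERFACE

Orientations are given as [roll, pitch, yaw] about the fixed x, y, z axes, in that order (R = Rz(yaw) Ry(pitch) Rx(roll)).
In Python, from plant import readout, vision, finish_job, models, env gives the robot as it stands.
- The arm moves only by the tool play_rows, never from a script. Its argument "commands" is a list of rows, each an object with "travel": the shift along the tool's x, y, z as a fraction of full scale, a list of three; "rot": the turn, a rotation vector about the tool's x, y, z as a fraction of full scale, a list of three. In form: [{"travel": [x, y, z], "rot": [rx, ry, rz]}, ...]. A call has 1 to 10 rows; each row is the pose to reach, as a shift and turn from the pose commanded when the call began, along the tool's axes at that moment, turning the shorter way round; what a row does not reach only later rows make up. Full scale, the value 1, is 50 cm for a shift and pi rad for a turn. A row lasts 1/10 s, in which the tool goes at most 50 mm and 8.59 degrees, less where a joint would pass 70% of its speed; a pose out of reach is approached as far as the arm can. A call with a number of a shift or a turn outside -1 to 1 is refused whole. A call with a gripper value outside its range is refused whole. "fingers" is the opening, from 0 (shut) to 1 (fully open), set as the call begins (left out, the last holds). The fingers move at their own pace and stop on an object; the grip force is fixed at half the most. Time passes only in rows, so rows that repeat a pose let the fingers close. It gives the time, the measured TCP pose, the force and the opening at its end, in the units of the state.
- readout.observe(): the state, without advancing time (a new reading comes with each control period).
- vision.snapshot(name): name is "scene" or "top"; returns a dict with "pixels" (480x640x3 uint8, red, green, blue), "fx", "fy", "cx", "cy" (pixels), "R" (3x3) and "t" (3): a world point X has camera coordinates R X + t. Camera axes: x right, y down, z forward; pixel columns grow to the right and rows downward; lengths in m; the calibration is good to about 2 mm. A picture is of the moment at which its call begins. There is no depth.
- finish_job(): hands the job in, once; it reports no verdict.
Trained networks look in the newest picture that a camera, given by its name, has taken for a name from the list of things; names that differ only in an ending like _2 or _b are one class to them, and where a whole thing is asked for, a point or a joint stands for the part that bears it (a point fixed in the world has none). Each returns a list of dicts, best first, with "confidence" (0 to 1); they miss things now and then, are a little off and sometimes report something else, mostly with a low value. They report only what shows in the picture. A call takes as long as a camera call. They do not tell look-alikes from the thing itself.
- models.recognise(target, camera): "location" ([column, row] as shares, 0 to 1, of the picture: columns of its width, rows of its height, amid what is visible of it).
- models.cut_out(target, camera): "pixels" (480x640 bool, what is visible of it) and "location" ([column, row] as shares, 0 to 1, of the picture: columns of its width, rows of its height, amid what is visible of it).
- models.spot_point(target, camera): "location" ([column, row] as shares, 0 to 1, of the picture: columns of its width, rows of its height: a listed point, or the origin of a listed thing).
The state is a dict: "t": time; "joint_pos": joint angles; "joint_velocities": joint speeds; "tau": joint torques, N m; "tool_pos": TCP position; "eef_rot": TCP orientation; "contact_force": force on the tool from outside, world axes, zero at the start; "moment": the same for the moment, N m; "opening": opening from 0.0 (shut) to 1.0 (fully open).
Only numpy, scipy, OpenCV 4.12 (cv2) and the standard library are available. Lean on these libraries where they do the work, as an engineer would, in place of code of your own. Each camera call takes 0.05 s, during which the arm holds its last target.

TASK

Zero the thickness gauge: take the press pin out of its stand, push the button in the round recess of the gauge fully down with the tip of the pin and let it spring back, then stand the pin upright in the hole of its stand again and let go. Do not press the button in the square recess.

Things in the scene. Friction and masses are not known exactly. Their poses are not given: they have to be found in the camera images.
- pin_handle (a point): Press pin, 90 g, upright in the stand: black round handle, diameter 24, height 60 mm; under it a steel flange, diameter 50, 5 mm thick; under that a steel pin, diameter 9, length 40 mm. This point: middle of the handle on the axis, 30 mm below its top, 35 mm above the flange's underside, 75 mm above the pin's tip. z: up along the tool; round, so yaw means nothing.
- stand_seat (a point): Centre of the mouth of the one hole (diameter 28, depth 50 mm) in the top of the stand, a fixed plain aluminium block 90 x 90 mm on a black 98 x 98 mm foot, 56 mm high in all. The point is level with the block's top, on which the pin's flange lies flat while the pin hangs in the hole. z: up.
- round_button_top (a point): Centre of the top of the button to press: grey round cap, diameter 29 mm, 10 mm below the top of the gauge in its round recess (diameter 34 mm). The gauge: fixed white flat box 130 x 190 x 50 mm, black-framed display along its far side, two recesses along its near side. z: up; y: from the square recess to the round one; x: from the recesses to the display.
- round_button (a joint): Travel of the button in the round recess, in m: 0 up, 0.006 fully down. A spring pushes it back up; it takes 1.2 N to start it and 4.8 N to hold it fully down.
- square_button (a joint): Travel in m of the other button, a grey square cap 29 mm wide in the square recess (34 mm wide) of the gauge, 100 mm from the round one along the gauge's -y. Same travel and spring. To be left alone.
Things that resemble listed ones, but are neither listed nor needed, are in the scene too. What is shaped like the part that bears pin_handle but blue or red is not meant.

How it is judged (in metres and radians):
On the way:
1. the button in the round recess is pushed down with the pin, whose tip is on it (value of joint round_button above 0.0045 m and horizontal distance between pin_handle and round_button_top below 0.03 m and z of pin_handle in the frame of round_button_top between 0.065 and 0.08 m), for 0.1 s.
At the end, for the whole second after the job is handed in: The button in the round recess has sprung back up (within 1 mm). The press pin stands in the stand's hole: handle middle within 16 mm of the hole's axis and 30 to 40 mm above the block's top (flange lying on it), upright within 7 degrees, released (value of joint round_button below 0.001 m and horizontal distance between pin_handle and stand_seat below 0.016 m and z of pin_handle in the frame of stand_seat between 0.03 and 0.04 m and angle between pin_handle's own z axis and vertical below 0.12 rad); the robot touches nothing.
It fails at once if the button in the square recess is pressed (by more than 2 mm) (value of joint square_button above 0.002 m).
It also fails if it takes over 48 s, if anything falls off the work surface, if the arm or the gripper's body presses on something with over 40 N, if the wrist force passes 120 N, or if a joint passes its speed limit or range.

## Working session

There is one attempt and no reset: what is moved stays moved. The work goes in short steps, Python scripts to look and compute and a tool call to move; the robot and the scene stay as the last step left them, time stands still between calls to the robot, and variables do not carry over. Pictures are saved under pics/ and viewed, and the job is handed in when it is done.

Besides the shell and the picture viewer there is one more tool, called after "Emit:" as a command line: name --argument value ..., lists and objects as JSON in quotes. play_rows: Moves the arm, as the interface text tells. Shift numbers are shares of 50 cm and turn numbers shares of pi rad, none past 1 either way. Its arguments: {"type":"object","properties":{"commands":{"type":"array"},"fingers":{"type":"number"}},"required":["commands"]}

```bash
mkdir -p pics; ls; python3 - <<'E'
from plant import readout, vision, models, env
import cv2,numpy as np
print(readout.observe(), env.grasp_offset)
for c in ["scene","top"]:
    s=vision.snapshot(c)
    cv2.imwrite(f"pics/{c}0.png",s["pixels"][:,:,::-1])
    print(c,s["fx"],s["fy"],s["cx"],s["cy"],s["R"],s["t"])
    for n in ["pin_handle","stand_seat","round_button_top"]:
        print(n,[(np.round(np.array(d["location"])*[640,480],1),round(d["confidence"],2)) for d in models.spot_point(n,c)])
E
```

```text
pics
{'t': 0.0, 'joint_pos': array([ 6.57118396e+01,  2.05978471e+01,  8.65985476e+01, -2.12774781e-03,
        7.29066585e+01, -6.59431377e+00]), 'joint_velocities': array([ 0.02475155,  0.01764651, -0.02689597,  0.00188001, -0.01817731,
        0.07403364]), 'tau': array([-1.55617017e-03, -5.15372765e+01, -2.70726371e+01,  6.73973118e-02,
        3.50343122e-02, -1.30200601e-04]), 'tool_pos': array([0.18209296, 0.57098763, 0.22181341]), 'eef_rot': array([-1.79897395e+02, -9.81529629e-03,  1.62306772e+02]), 'contact_force': array([0.22708684, 0.71780272, 0.03847756]), 'moment': array([-0.01081722,  0.07812185, -0.0040788 ]), 'opening': 1.003236025466815} 0.0187
scene 570.1802490155907 570.1802490155907 315.4121816232655 242.59411157916782 [[ 0.88345166 -0.46819642  0.01747209]
 [-0.24455293 -0.49262009 -0.83517622]
 [ 0.39963362  0.73356497 -0.54970484]] [-0.50005128  0.20706929  0.85980065]
pin_handle [(array([339.7, 216.5]), 0.85), (array([294. , 288.9]), 0.83), (array([447.4, 343.6]), 0.8), (array([380.6, 289.1]), 0.73)]
stand_seat [(array([381.8, 305.1]), 0.65)]
round_button_top [(array([241.9, 203.6]), 0.42)]
top 579.2107350156064 579.2107350156064 320.2231130760436 237.41636696329485 [[-0.01192741 -0.99988642 -0.00921327]
 [-0.98497736  0.01333597 -0.17216782]
 [ 0.17227114  0.00702134 -0.98502455]] [-0.00635772  0.54958102  0.98779002]
pin_handle [(array([489. , 192.1]), 0.77), (array([370. , 277.6]), 0.75), (array([277.9, 181.1]), 0.75), (array([416.8, 206.7]), 0.66), (array([169.9, 253.3]), 0.37)]
stand_seat [(array([410.4, 214.2]), 0.87)]
round_button_top [(array([170.2, 252. ]), 0.62)]
```

View pics/scene0.png

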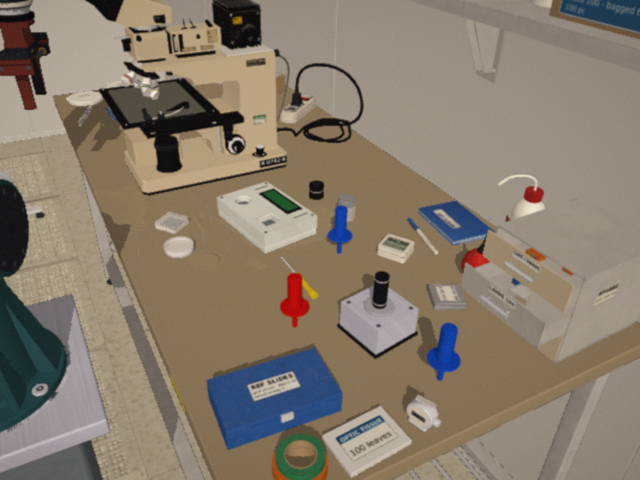

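View pics/top0.png

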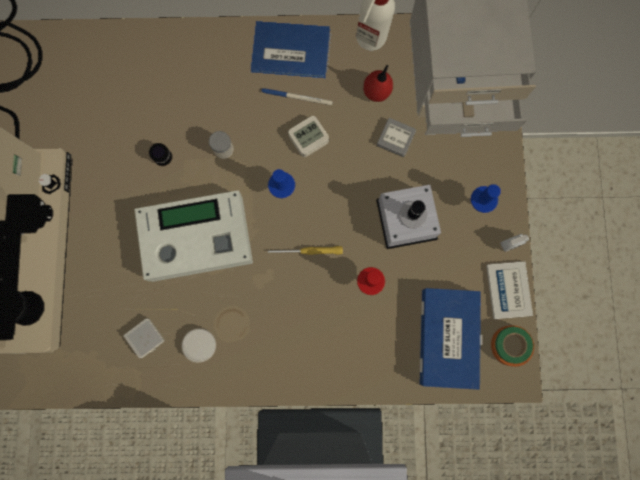

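The top view shows candidates for the pin: black handle in the stand (416,208); blue (281,183) and (486,197); red (371,280); and a loose black knob (160,154). I choose the black one in the aluminium block. The round recess is at (167,253) and the square one at (222,243). The microscope is on the left, near the arm's start.

```bash
cat > h.py <<'E'
import numpy as np,cv2
from plant import readout, vision, models, env
def ray(s,uv):
    d=np.array([(uv[0]-s["cx"])/s["fx"],(uv[1]-s["cy"])/s["fy"],1.]); R=np.array(s["R"]);t=np.array(s["t"])
    return -R.T@t, R.T@d
def onz(s,uv,z):
    o,d=ray(s,uv); return o+d*(z-o[2])/d[2]
def proj(s,X):
    c=np.array(s["R"])@np.array(X)+s["t"]; return np.array([s["fx"]*c[0]/c[2]+s["cx"],s["fy"]*c[1]/c[2]+s["cy"]])
def tri(a,ua,b,ub):
    A=[];B=[]
    for s,u in((a,ua),(b,ub)):
        o,d=ray(s,u);d=d/np.linalg.norm(d);P=np.eye(3)-np.outer(d,d);A.append(P);B.append(P@o)
    X=np.linalg.solve(sum(A),sum(B)); return X,[np.linalg.norm(A[i]@X-B[i]) for i in(0,1)]
E
python3 - <<'E'
from h import *
a=vision.snapshot("scene");b=vision.snapshot("top")
print("pin",tri(a,(380.6,289.1),b,(416.8,206.7)))
print("seat",onz(a,(381.8,305.1),.056),onz(b,(410.4,214.2),.056))
print("btn",onz(a,(241.9,203.6),.04),onz(b,(170.2,252.),.04),onz(b,(167,253),.04))
# microscope
for n,p in dict(tri=None).items(): pass
print("scope top lamp: scene (237,5) at y? ",)
for p in [(70,150),(70,355),(222,180)]: print(p,onz(b,p,0.0))
for n,u in dict(blue1=((340,218),(281,183)),red=((295,289),(371,280)),blue2=((447,343),(486,197))).items(): print(n,tri(a,u[0],b,u[1]))
def crop(s,x,y,w,n):
    c=s["pixels"][y:y+w*3//4,x:x+w,::-1];cv2.imwrite("pics/"+n,cv2.resize(c,(800,600),interpolation=cv2.INTER_CUBIC))
crop(b,350,160,120,"pt.png");crop(a,320,255,120,"ps.png");crop(b,120,180,150,"gt.png");crop(a,200,170,140,"gs.png")
E
```

```text
pin (array([ 0.59043501, -0.17939192,  0.09243708]), [np.float64(0.002816822682091186), np.float64(0.00281682268209101)])
seat [ 0.59404645 -0.17779347  0.056     ] [ 0.58783312 -0.17468026  0.056     ]
btn [0.52428598 0.26459996 0.04      ] [0.52783288 0.25667126 0.04      ] [0.52609231 0.26237589 0.04      ]
scope top lamp: scene (237,5) at y? 
(70, 150) [0.73557088 0.46781612 0.        ]
(70, 355) [0.34740463 0.44348112 0.        ]
(222, 180) [0.67148093 0.17298584 0.        ]
blue1 (array([0.6433475 , 0.05287539, 0.0849415 ]), [np.float64(0.0028369596141184657), np.float64(0.002836959614118474)])
red (array([ 0.47107905, -0.10035734,  0.07799116]), [np.float64(0.002201560903487878), np.float64(0.0022015609034879524)])
blue2 (array([ 0.6169062 , -0.30855863,  0.07103005]), [np.float64(0.0034489456114213247), np.float64(0.003448945611421303)])
```

```bash
python3 - <<'E'
import cv2,numpy as np
i=[cv2.resize(cv2.imread("pics/"+n),(400,300),interpolation=cv2.INTER_AREA) for n in("pt.png","ps.png","gt.png","gs.png")]
cv2.imwrite("pics/quad.png",np.vstack([np.hstack(i[:2]),np.hstack(i[2:])]))
E
```

```text
(no output)
```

View pics/quad.png

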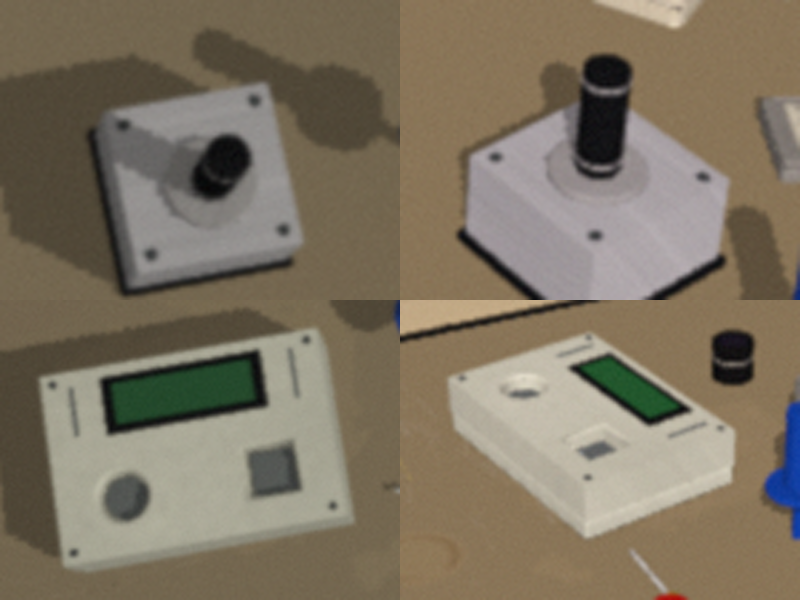

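The crops confirm the black handle in the plain aluminium block, plus the round recess at top (167,253). First I move away from the microscope, staying inboard of it.

Emit:
play_rows --commands '[{"travel": [-0.05, -0.1, 0], "rot": [0, 0, 0]}, {"travel": [-0.09, -0.2, 0], "rot": [0, 0, 0]}, {"travel": [-0.125, -0.29, 0], "rot": [0, 0, 0]}, {"travel": [-0.157, -0.372, 0], "rot": [0, 0, 0]}, {"travel": [-0.157, -0.372, 0], "rot": [0, 0, 0]}, {"travel": [-0.24, -0.41, 0], "rot": [0, 0, 0]}, {"travel": [-0.32, -0.447, 0], "rot": [0, 0, 0]}, {"travel": [-0.402, -0.483, 0], "rot": [0, 0, 0]}, {"travel": [-0.402, -0.483, 0], "rot": [0, 0, 0]}]'

```text
t: 1.4
tool_pos: [0.3049, 0.2786, 0.2233]
eef_rot: [179.9, 0.2, 162.0]
contact_force: [-0.8, -0.6, 0.8]
opening: 0.998
```

```bash
python3 - <<'E'
from h import *
a=vision.snapshot("scene");b=vision.snapshot("top")
# stand top corners from quad crop (top view), scale 3.333
f=lambda X,Y:(350+X/3.333,160+Y/3.333)
c=[f(*p) for p in [(105,111),(267,83),(302,243),(132,283)]]
C=np.array([onz(b,p,.056) for p in c]);print(C, C.mean(0))
f2=lambda X,Y:(350+X/3.333,160+Y/3.333)
bo=[f2(*p) for p in [(123,125),(255,100),(283,230),(151,255)]]
print("bolts",np.mean([onz(b,p,.056) for p in bo],0))
g=lambda X,Y:(320+(X-400)/3.333,255+Y/3.333)
print("flange top",onz(b,f(210,180),.061),"scene",onz(a,g(598,172),.061))
for n,s in(("scene",a),("top",b)):
  for m in models.cut_out("pin_handle",n): print(n,m["confidence"],np.array(m["location"])*[640,480],m["pixels"].sum())
print(proj(a,[.59,-.178,.091]),proj(b,[.59,-.178,.091]))
print(readout.observe()["tool_pos"],readout.observe()["eef_rot"])
E
```

```text
[[ 0.6268865  -0.12436963  0.056     ]
 [ 0.64117836 -0.21215154  0.056     ]
 [ 0.55321547 -0.22681712  0.056     ]
 [ 0.53289478 -0.13584252  0.056     ]] [ 0.58854378 -0.1747952   0.056     ]
bolts [ 0.58976081 -0.1756406   0.056     ]
flange top [ 0.58705026 -0.17854927  0.061     ] scene [ 0.58472993 -0.18412731  0.061     ]
scene 0.79 [295.488 301.104] 862
scene 0.63 [447.808 354.624] 1108
scene 0.63 [340.224 226.704] 566
scene 0.61 [378.88  297.792] 880
top 0.97 [485.888 196.224] 615
top 0.85 [412.928 212.112] 641
top 0.77 [282.304 185.424] 592
[381.53792164 288.99960345] [415.20523025 208.64751194]
[0.29985296 0.28125714 0.22263373] [ 1.79989253e+02 -3.82599692e-02  1.62328274e+02]
```

Emit:
play_rows --commands '[{"travel": [-0.08, -0.093, 0], "rot": [0, 0, 0.04]}, {"travel": [-0.16, -0.185, 0], "rot": [0, 0, 0.08]}, {"travel": [-0.24, -0.278, 0], "rot": [0, 0, 0.12]}, {"travel": [-0.32, -0.37, 0], "rot": [0, 0, 0.16]}, {"travel": [-0.4, -0.463, 0], "rot": [0, 0, 0.2]}, {"travel": [-0.486, -0.51, 0], "rot": [0, 0, 0.24]}, {"travel": [-0.572, -0.558, 0], "rot": [0, 0, 0.28]}, {"travel": [-0.658, -0.605, 0], "rot": [0, 0, 0.32]}, {"travel": [-0.744, -0.653, 0], "rot": [0, 0, 0.362]}, {"travel": [-0.83, -0.701, 0], "rot": [0, 0, 0.402]}]'

```text
t: 2.6
tool_pos: [0.5575, -0.1426, 0.2225]
eef_rot: [-180.0, -0.0, 89.8]
contact_force: [-0.2, 0.5, 0.7]
opening: 1.0
```

Emit:
play_rows --commands '[{"travel": [0, 0, 0], "rot": [0, 0, 0]}, {"travel": [0, 0, 0], "rot": [0, 0, 0]}, {"travel": [0, 0, 0], "rot": [0, 0, 0]}]'

```text
t: 2.9
tool_pos: [0.5551, -0.1409, 0.2222]
eef_rot: [-179.9, -0.1, 90.1]
contact_force: [-1.0, -0.3, -0.3]
opening: 0.998
```

```bash
python3 - <<'E'
from h import *
b=vision.snapshot("top");a=vision.snapshot("scene")
o=readout.observe();print(o["t"],o["tool_pos"],o["eef_rot"],o["joint_pos"],o["contact_force"])
cv2.imwrite("pics/over.png",np.hstack([cv2.resize(s["pixels"][y:y+240,x:x+320,::-1],(400,300)) for s,x,y in((a,230,130),(b,260,100))]))
E
```

```text
3.0 [ 0.55500139 -0.14111191  0.22265493] [-1.79948124e+02 -2.86548694e-02  9.01037116e+01] [-2.11810744e+01  1.83469722e+01  8.99324848e+01  8.28451454e-03
  7.17792822e+01 -2.12873934e+01] [-0.60818555  0.67138865  0.64871484]
```

View pics/over.png

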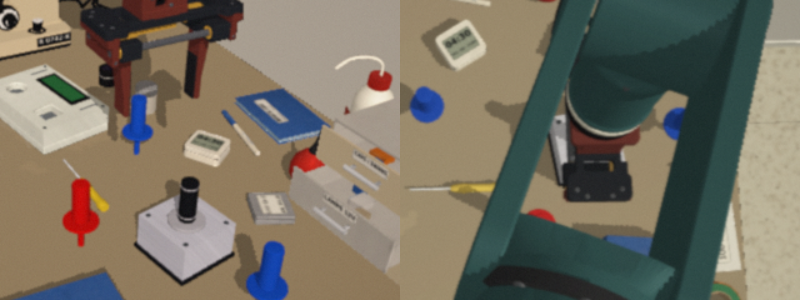

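Emit:
play_rows --commands '[{"travel": [-0.076, 0.068, 0], "rot": [0, 0, 0]}, {"travel": [-0.076, 0.068, 0], "rot": [0, 0, 0]}, {"travel": [-0.076, 0.068, 0], "rot": [0, 0, 0]}, {"travel": [-0.076, 0.068, 0.07], "rot": [0, 0, 0]}, {"travel": [-0.076, 0.068, 0.11], "rot": [0, 0, 0]}, {"travel": [-0.076, 0.068, 0.14], "rot": [0, 0, 0]}, {"travel": [-0.076, 0.068, 0.14], "rot": [0, 0, 0]}]'

```text
t: 3.7
tool_pos: [0.5872, -0.1791, 0.1508]
eef_rot: [-179.7, -0.1, 90.0]
contact_force: [0.3, 0.0, 0.0]
opening: 0.999
```

```bash
python3 - <<'E'
from h import *
a=vision.snapshot("scene")
o=readout.observe();print(o["t"],o["tool_pos"],o["eef_rot"],o["contact_force"])
print([(d["confidence"],np.array(d["location"])*[640,480]) for d in models.spot_point("pin_handle","scene")])
cv2.imwrite("pics/over2.png",cv2.resize(a["pixels"][180:360,280:520,::-1],(800,600)))
E
```

```text
3.75 [ 0.58834126 -0.17969751  0.15219132] [-1.79857248e+02 -6.56142814e-02  9.00027986e+01] [ 0.32940031 -0.23977241  0.72859362]
[(0.97, array([379.776, 291.216])), (0.95, array([448.384, 344.304])), (0.75, array([292.288, 290.976])), (0.6, array([339.776, 219.6  ]))]
```

View pics/over2.png

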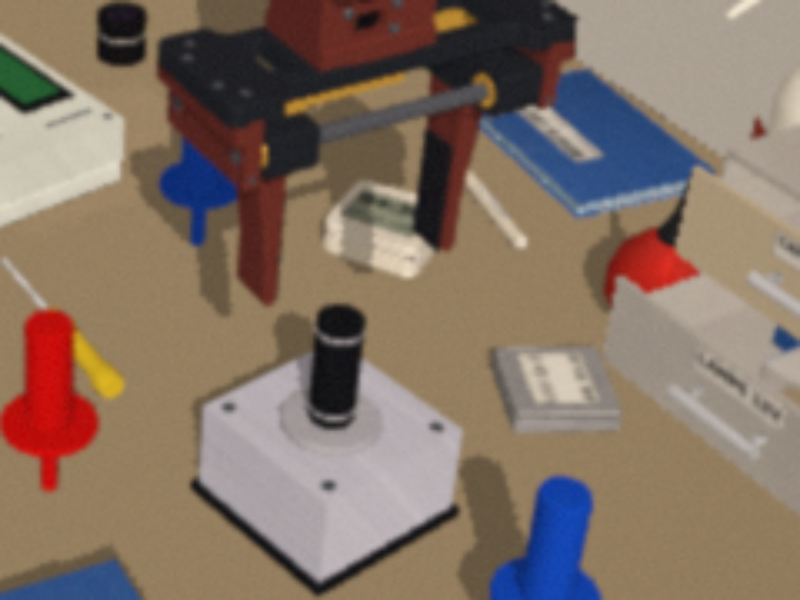

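Emit:
play_rows --commands '[{"travel": [0, 0, 0.04], "rot": [0, 0, 0]}, {"travel": [0, 0, 0.08], "rot": [0, 0, 0]}, {"travel": [0, 0, 0.12], "rot": [0, 0, 0]}, {"travel": [0, 0, 0.158], "rot": [0, 0, 0]}, {"travel": [0, 0, 0.158], "rot": [0, 0, 0]}, {"travel": [0, 0, 0.158], "rot": [0, 0, 0]}]'

```text
t: 4.4
tool_pos: [0.5904, -0.1812, 0.0748]
eef_rot: [179.9, 0.0, 90.0]
contact_force: [-0.5, 0.1, -0.5]
opening: 1.003
```

Emit:
play_rows --fingers 0 --commands '[{"travel": [0, 0, 0], "rot": [0, 0, 0]}, {"travel": [0, 0, 0], "rot": [0, 0, 0]}, {"travel": [0, 0, 0], "rot": [0, 0, 0]}, {"travel": [0, 0, 0], "rot": [0, 0, 0]}, {"travel": [0, 0, 0], "rot": [0, 0, 0]}, {"travel": [0, 0, 0], "rot": [0, 0, 0]}, {"travel": [0, 0, 0], "rot": [0, 0, 0]}, {"travel": [0, 0, 0], "rot": [0, 0, 0]}]'

```text
t: 5.2
tool_pos: [0.5898, -0.1812, 0.0736]
eef_rot: [-180.0, 0.0, 89.9]
contact_force: [-0.6, -0.6, 0.4]
opening: 0.31
```

```bash
python3 - <<'E'
from h import *
a=vision.snapshot("scene")
o=readout.observe();print(o["t"],o["tool_pos"],o["eef_rot"],o["contact_force"],o["opening"])
cv2.imwrite("pics/grip.png",cv2.resize(a["pixels"][180:360,280:520,::-1],(800,600)))
E
```

```text
5.25 [ 0.58965705 -0.18118111  0.07359406] [-1.79969682e+02 -1.38079604e-03  8.99482616e+01] [ 0.50855751  0.60528961 -0.52361605] 0.26607753079263036
```

View pics/grip.png

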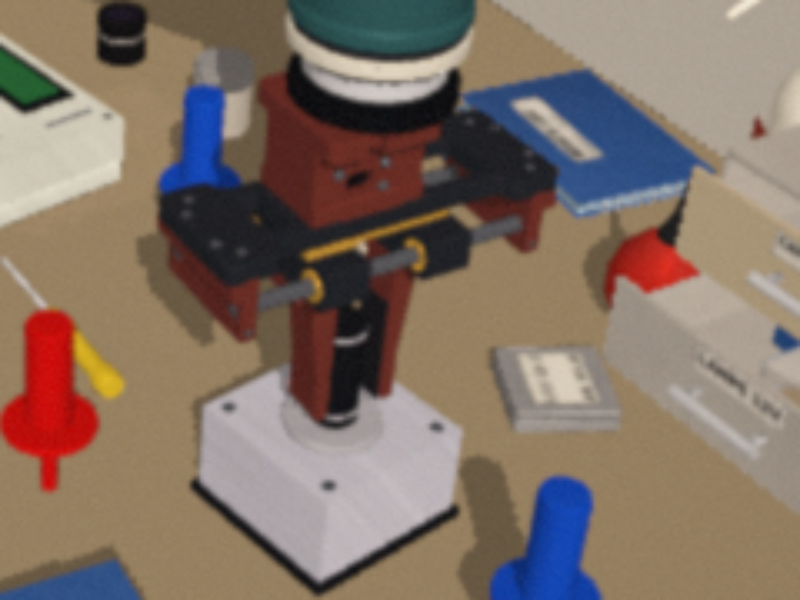

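Emit:
play_rows --commands '[{"travel": [0, 0, 0], "rot": [0, 0, 0]}, {"travel": [0, 0, 0], "rot": [0, 0, 0]}, {"travel": [0, 0, -0.03], "rot": [0, 0, 0]}, {"travel": [0, 0, -0.07], "rot": [0, 0, 0]}, {"travel": [0, 0, -0.12], "rot": [0, 0, 0]}, {"travel": [0, 0, -0.18], "rot": [0, 0, 0]}, {"travel": [0, 0, -0.24], "rot": [0, 0, 0]}, {"travel": [0, 0, -0.29], "rot": [0, 0, 0]}, {"travel": [0, 0, -0.29], "rot": [0, 0, 0]}, {"travel": [0, 0, -0.29], "rot": [0, 0, 0]}]'

```text
t: 6.25
tool_pos: [0.5899, -0.1812, 0.2186]
eef_rot: [180.0, 0.0, 89.9]
contact_force: [0.0, 0.1, -1.6]
opening: 0.269
```

```bash
python3 - <<'E'
from h import *
a=vision.snapshot("scene")
o=readout.observe();print(o["t"],o["tool_pos"],o["eef_rot"],o["contact_force"],o["opening"])
p=o["tool_pos"]; 
for dz,n in((.0187,"mid"),(.0187-.035,"flange"),(.0187-.075,"tip")): print(n,proj(a,p+[0,0,dz]))
print([(d["confidence"],np.array(d["location"])*[640,480]) for d in models.spot_point("pin_handle","scene")])
print("seat px",proj(a,[.5895,-.1755,.056]))
cv2.imwrite("pics/lift.png",cv2.resize(a["pixels"][180:360,280:520,::-1],(800,600)))
E
```

```text
6.3 [ 0.58921115 -0.18091342  0.21751829] [-1.79917168e+02 -3.12920560e-02  8.99473594e+01] [-0.08744059  0.19521815 -0.81438983] 0.2694480953502231
mid [390.26595231 211.65363277]
flange [388.16624353 231.91583541]
tip [385.8797806 253.9802168]
[(0.88, array([389.632, 212.016])), (0.86, array([338.304, 218.688])), (0.71, array([447.168, 341.376])), (0.65, array([293.184, 291.408]))]
seat px [378.70819897 305.09803954]
```

View pics/lift.png

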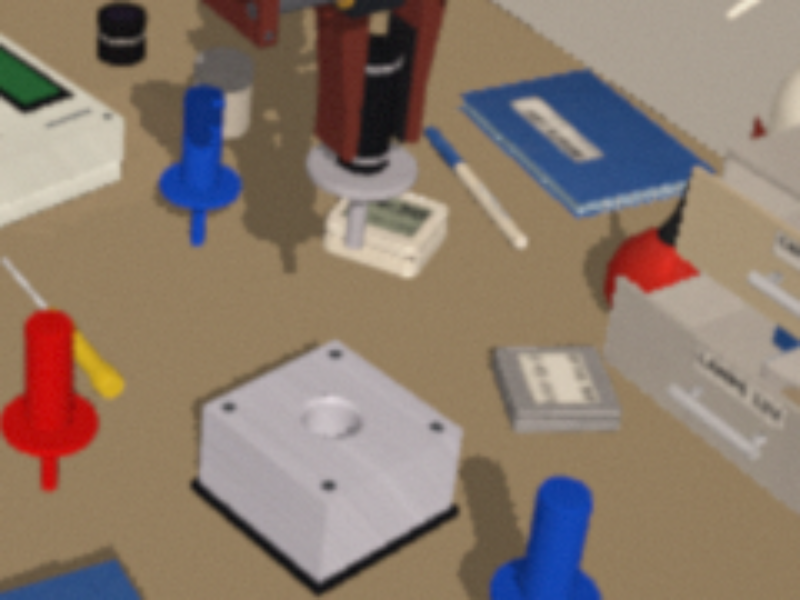

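The lift worked: the pin hangs upright in the fingers, with its tip at scene (386,254) as predicted. The empty hole is at (379.6,305.4), which agrees with the seat estimate. Next I move over the round button.

Emit:
play_rows --commands '[{"travel": [0.05, -0.007, 0], "rot": [0, 0, 0]}, {"travel": [0.13, -0.019, 0], "rot": [0, 0, 0]}, {"travel": [0.21, -0.03, 0], "rot": [0, 0, 0]}, {"travel": [0.29, -0.041, 0], "rot": [0, 0, 0]}, {"travel": [0.37, -0.053, 0], "rot": [0, 0, 0]}, {"travel": [0.45, -0.064, 0], "rot": [0, 0, 0]}, {"travel": [0.53, -0.075, 0], "rot": [0, 0, 0]}, {"travel": [0.61, -0.087, 0], "rot": [0, 0, 0]}, {"travel": [0.68, -0.097, 0], "rot": [0, 0, 0]}, {"travel": [0.75, -0.107, 0], "rot": [0, 0, 0]}]'

```text
t: 7.35
tool_pos: [0.5352, 0.1952, 0.2168]
eef_rot: [-179.8, 0.0, 90.0]
contact_force: [0.7, -0.0, -0.6]
opening: 0.271
```

Emit:
play_rows --commands '[{"travel": [0.06, -0.009, 0], "rot": [0, 0, 0]}, {"travel": [0.11, -0.016, 0], "rot": [0, 0, 0]}, {"travel": [0.135, -0.019, 0], "rot": [0, 0, 0]}, {"travel": [0.135, -0.019, 0], "rot": [0, 0, 0]}, {"travel": [0.135, -0.019, 0], "rot": [0, 0, 0]}]'

```text
t: 7.85
tool_pos: [0.527, 0.2605, 0.2179]
eef_rot: [-179.9, 0.1, 90.0]
contact_force: [0.4, 0.1, -0.5]
opening: 0.267
```

```bash
python3 - <<'E'
from h import *
a=vision.snapshot("scene")
o=readout.observe();print(o["t"],o["tool_pos"],o["eef_rot"],o["contact_force"],o["opening"])
print([(d["confidence"],np.array(d["location"])*[640,480]) for d in models.spot_point("pin_handle","scene")])
p=o["tool_pos"]
for dz,n in((.0187,"mid"),(.0187-.035,"flange"),(.0187-.075,"tip")): print(n,proj(a,p+[0,0,dz]))
print("btn px",proj(a,[.526,.2615,.04]), models.spot_point("round_button_top","scene"))
cv2.imwrite("pics/btn.png",cv2.resize(a["pixels"][90:270,150:390,::-1],(800,600)))
E
```

```text
7.9 [0.52720134 0.26014735 0.21806449] [-1.79943101e+02  6.37691830e-02  8.99202566e+01] [-0.26210769 -0.38777498 -0.66482073] 0.266328838373573
[(0.83, array([338.368, 220.32 ])), (0.65, array([445.696, 340.704])), (0.59, array([295.168, 292.416]))]
mid [238.81620305 117.71129679]
flange [239.79411601 134.28773811]
tip [240.87242952 152.5660524 ]
btn px [243.16961999 204.05953928] [{'location': [0.3814, 0.4198], 'confidence': 0.58}]
```

View pics/btn.png

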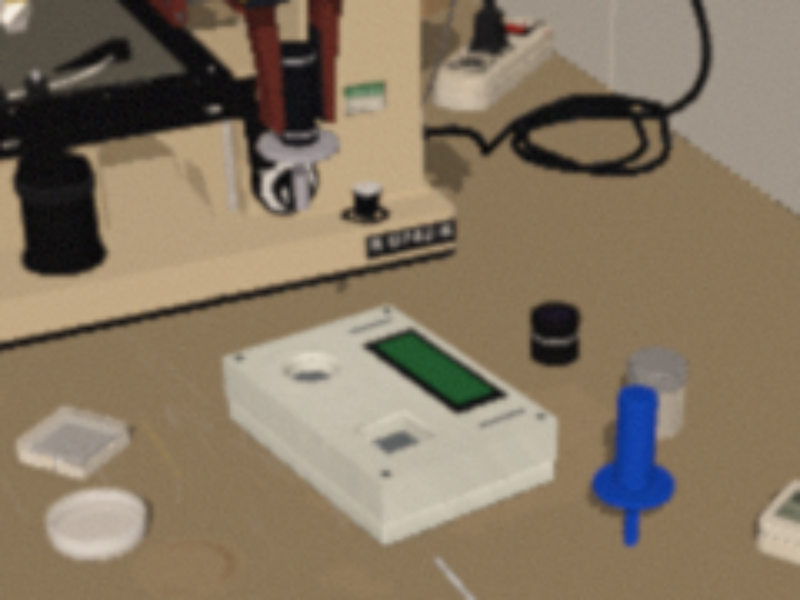

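The recess mouth at scene (243,200) matches the estimate. I'm going down in stages.

Emit:
play_rows --commands '[{"travel": [0, -0.002, 0.05], "rot": [0, 0, 0]}, {"travel": [0, -0.002, 0.1], "rot": [0, 0, 0]}, {"travel": [0, -0.002, 0.15], "rot": [0, 0, 0]}, {"travel": [0, -0.002, 0.19], "rot": [0, 0, 0]}, {"travel": [0, -0.002, 0.21], "rot": [0, 0, 0]}, {"travel": [0, -0.002, 0.21], "rot": [0, 0, 0]}, {"travel": [0, -0.002, 0.21], "rot": [0, 0, 0]}]'

```text
t: 8.7
tool_pos: [0.5269, 0.2611, 0.1143]
eef_rot: [180.0, -0.0, 89.9]
contact_force: [0.4, -0.8, -0.8]
opening: 0.269
```

```bash
python3 - <<'E'
from h import *
a=vision.snapshot("scene")
o=readout.observe();print(o["t"],o["tool_pos"],o["eef_rot"],o["contact_force"],o["opening"])
cv2.imwrite("pics/btn2.png",cv2.resize(a["pixels"][120:240,170:330,::-1],(800,600)))
E
```

```text
8.75 [0.52726664 0.26137525 0.11473859] [ 1.79900673e+02 -2.93336673e-02  8.99252902e+01] [ 0.23874769 -0.57891605 -1.07364645] 0.2696346544444549
```

View pics/btn2.png

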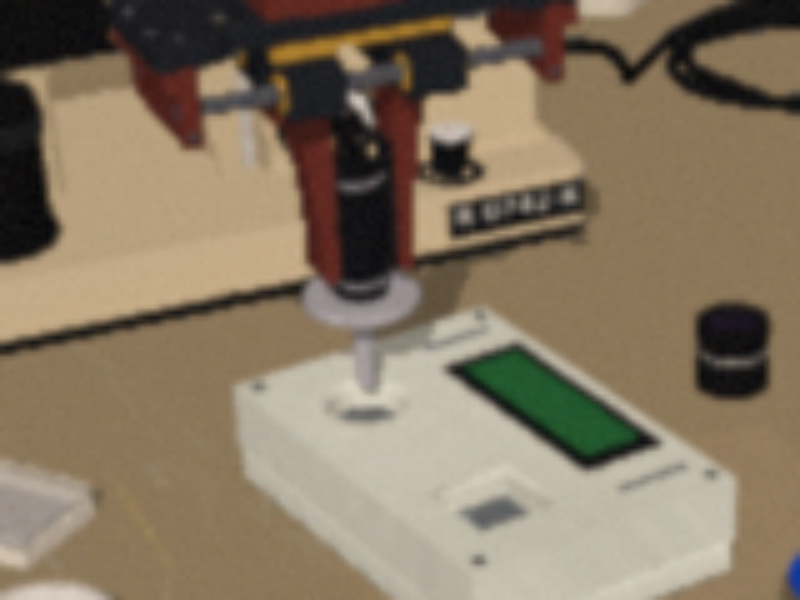

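Emit:
play_rows --commands '[{"travel": [0, 0, 0.012], "rot": [0, 0, 0]}, {"travel": [0, 0, 0.022], "rot": [0, 0, 0]}, {"travel": [0, 0, 0.032], "rot": [0, 0, 0]}, {"travel": [0, 0, 0.042], "rot": [0, 0, 0]}, {"travel": [0, 0, 0.042], "rot": [0, 0, 0]}, {"travel": [0, 0, 0.042], "rot": [0, 0, 0]}]'

```text
t: 9.35
tool_pos: [0.5265, 0.2614, 0.0928]
eef_rot: [180.0, -0.0, 89.9]
contact_force: [-1.2, 0.1, 3.1]
opening: 0.266
```

Emit:
play_rows --commands '[{"travel": [0, 0, 0.001], "rot": [0, 0, 0]}, {"travel": [0, 0, 0.002], "rot": [0, 0, 0]}, {"travel": [0, 0, 0.003], "rot": [0, 0, 0]}, {"travel": [0, 0, 0.004], "rot": [0, 0, 0]}, {"travel": [0, 0, 0.004], "rot": [0, 0, 0]}]'

```text
t: 9.85
tool_pos: [0.5265, 0.2615, 0.0914]
eef_rot: [180.0, -0.0, 89.9]
contact_force: [-1.3, -1.1, 8.1]
opening: 0.268
```

```bash
python3 - <<'E'
from h import *
a=vision.snapshot("scene")
o=readout.observe();print(o["t"],o["tool_pos"],o["eef_rot"],o["contact_force"],o["opening"])
cv2.imwrite("pics/btn3.png",cv2.resize(a["pixels"][120:240,170:330,::-1],(800,600)))
E
```

```text
9.9 [0.52648386 0.26145457 0.0913574 ] [ 1.79968577e+02 -9.07263423e-03  8.99495821e+01] [-1.24329849 -0.39153085  9.52545475] 0.26825633985616454
```

View pics/btn3.png

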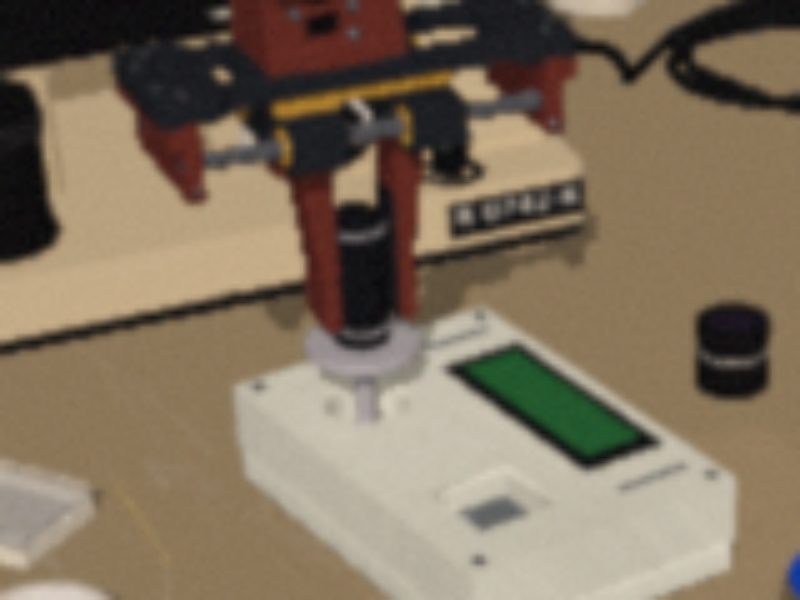

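Contact force is about 9.5 N and the tip is at z≈0.034, so the button is bottomed out. Hold briefly, then lift and go back.

Emit:
play_rows --commands '[{"travel": [0, 0, 0], "rot": [0, 0, 0]}, {"travel": [0, 0, 0], "rot": [0, 0, 0]}, {"travel": [0, 0, -0.02], "rot": [0, 0, 0]}, {"travel": [0, 0, -0.06], "rot": [0, 0, 0]}, {"travel": [0, 0, -0.12], "rot": [0, 0, 0]}, {"travel": [0, 0, -0.19], "rot": [0, 0, 0]}, {"travel": [0, 0, -0.254], "rot": [0, 0, 0]}, {"travel": [0, 0, -0.254], "rot": [0, 0, 0]}, {"travel": [0, 0, -0.254], "rot": [0, 0, 0]}]'

```text
t: 10.8
tool_pos: [0.5263, 0.2613, 0.2181]
eef_rot: [179.9, -0.0, 89.9]
contact_force: [0.7, 0.0, -1.3]
opening: 0.27
```

Emit:
play_rows --commands '[{"travel": [-0.05, 0.007, 0], "rot": [0, 0, 0]}, {"travel": [-0.13, 0.019, 0], "rot": [0, 0, 0]}, {"travel": [-0.21, 0.03, 0], "rot": [0, 0, 0]}, {"travel": [-0.29, 0.041, 0], "rot": [0, 0, 0]}, {"travel": [-0.37, 0.053, 0], "rot": [0, 0, 0]}, {"travel": [-0.45, 0.064, 0], "rot": [0, 0, 0]}, {"travel": [-0.53, 0.075, 0], "rot": [0, 0, 0]}, {"travel": [-0.61, 0.087, 0], "rot": [0, 0, 0]}, {"travel": [-0.68, 0.097, 0], "rot": [0, 0, 0]}, {"travel": [-0.75, 0.107, 0], "rot": [0, 0, 0]}]'

```text
t: 11.8
tool_pos: [0.5779, -0.1149, 0.2154]
eef_rot: [-179.8, -0.1, 89.9]
contact_force: [1.1, 0.6, -0.3]
opening: 0.266
```

Emit:
play_rows --commands '[{"travel": [-0.06, 0.009, 0], "rot": [0, 0, 0]}, {"travel": [-0.1, 0.015, 0], "rot": [0, 0, 0]}, {"travel": [-0.124, 0.018, 0], "rot": [0, 0, 0]}, {"travel": [-0.124, 0.018, 0], "rot": [0, 0, 0]}, {"travel": [-0.124, 0.018, 0], "rot": [0, 0, 0]}]'

```text
t: 12.3
tool_pos: [0.5879, -0.1747, 0.2171]
eef_rot: [-179.9, -0.1, 90.0]
contact_force: [-0.3, 0.6, -0.6]
opening: 0.268
```

```bash
python3 - <<'E'
from h import *
a=vision.snapshot("scene")
o=readout.observe();print(o["t"],o["tool_pos"],o["eef_rot"],o["contact_force"],o["opening"])
p=o["tool_pos"]
for dz,n in((.0187,"mid"),(.0187-.035,"flange"),(.0187-.075,"tip")): print(n,proj(a,p+[0,0,dz]))
print([(d["confidence"],np.array(d["location"])*[640,480]) for d in models.spot_point("pin_handle","scene")])
b=vision.snapshot("top")
print([(d["confidence"],onz(b,np.array(d["location"])*[640,480],.056)) for d in models.spot_point("stand_seat","top")])
print([(d["confidence"],onz(a,np.array(d["location"])*[640,480],.056)) for d in models.spot_point("stand_seat","scene")])
print("hole",onz(a,(379.6,305.4),.056))
cv2.imwrite("pics/ret.png",cv2.resize(a["pixels"][180:360,280:520,::-1],(800,600)))
E
```

```text
12.35 [ 0.58801584 -0.17429458  0.21736465] [-1.79948741e+02 -5.27293729e-02  8.99932352e+01] [-0.11060607 -0.48072115 -1.17925862] 0.26853888633254913
mid [387.03531519 209.88431927]
flange [385.01912439 230.08069901]
tip [382.82305558 252.07893432]
[(0.91, array([448.32 , 344.784])), (0.91, array([295.424, 290.016])), (0.91, array([339.392, 216.576])), (0.82, array([388.48 , 209.616]))]
[(0.67, array([ 0.58839922, -0.17487318,  0.056     ]))]
[(0.6, array([ 0.59591302, -0.17580389,  0.056     ]))]
hole [ 0.59038532 -0.17680985  0.056     ]
```

View pics/ret.png

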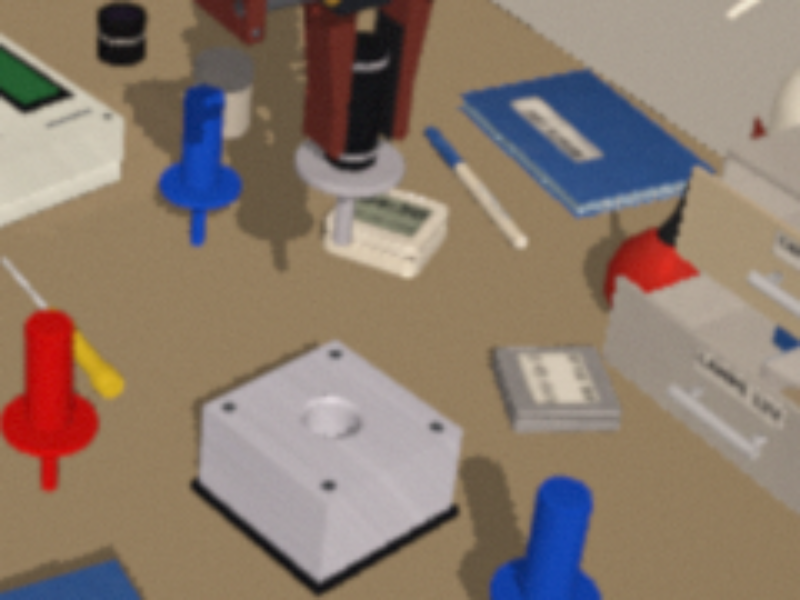

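The flange (385,230) and tip (383,252.5) both match the predictions, so the pin is upright and over the hole. I'm inserting it now.

Emit:
play_rows --commands '[{"travel": [-0.003, 0.002, 0.05], "rot": [0, 0, 0]}, {"travel": [-0.003, 0.002, 0.11], "rot": [0, 0, 0]}, {"travel": [-0.003, 0.002, 0.16], "rot": [0, 0, 0]}, {"travel": [-0.003, 0.002, 0.19], "rot": [0, 0, 0]}, {"travel": [-0.003, 0.002, 0.215], "rot": [0, 0, 0]}, {"travel": [-0.003, 0.002, 0.24], "rot": [0, 0, 0]}, {"travel": [-0.003, 0.002, 0.26], "rot": [0, 0, 0]}, {"travel": [-0.003, 0.002, 0.26], "rot": [0, 0, 0]}]'

```text
t: 13.35
tool_pos: [0.5886, -0.1768, 0.0865]
eef_rot: [-179.9, -0.0, 90.0]
contact_force: [-0.8, 0.0, -1.4]
opening: 0.269
```

```bash
python3 - <<'E'
from h import *
a=vision.snapshot("scene")
o=readout.observe();print(o["t"],o["tool_pos"],o["eef_rot"],o["contact_force"],o["opening"])
cv2.imwrite("pics/ins.png",cv2.resize(a["pixels"][225:345,300:460,::-1],(800,600)))
E
```

```text
13.4 [ 0.58915395 -0.1770824   0.08729397] [-1.79954201e+02 -1.44184130e-02  8.99501151e+01] [-0.43812689 -0.53029348 -0.51200166] 0.264552227547775
```

View pics/ins.png

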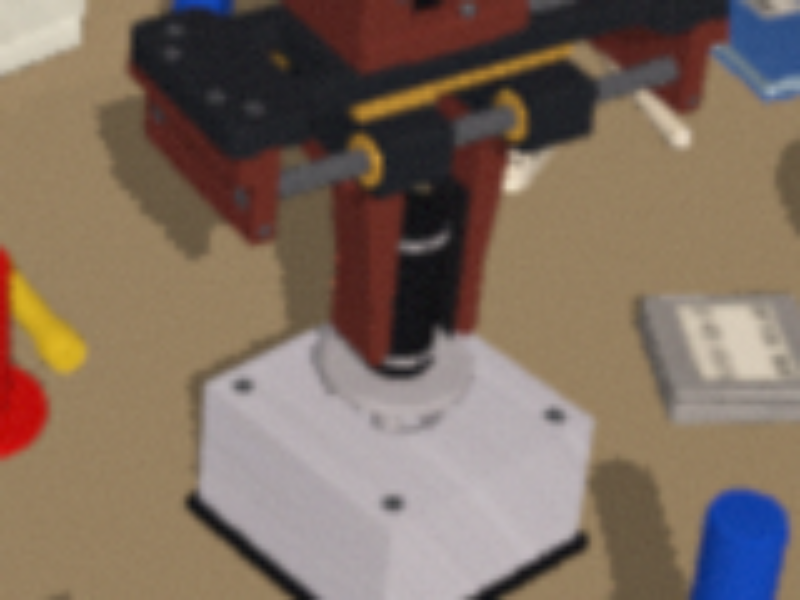

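The pin is in the hole with no contact force, and the flange is about 13 mm above the block.

Emit:
play_rows --commands '[{"travel": [0, 0, 0.012], "rot": [0, 0, 0]}, {"travel": [0, 0, 0.02], "rot": [0, 0, 0]}, {"travel": [0, 0, 0.024], "rot": [0, 0, 0]}, {"travel": [0, 0, 0.026], "rot": [0, 0, 0]}, {"travel": [0, 0, 0.027], "rot": [0, 0, 0]}, {"travel": [0, 0, 0.027], "rot": [0, 0, 0]}]'

```text
t: 14.0
tool_pos: [0.5895, -0.1773, 0.0743]
eef_rot: [180.0, 0.0, 89.9]
contact_force: [0.7, -0.6, -1.3]
opening: 0.267
```

Emit:
play_rows --commands '[{"travel": [0, 0, 0.001], "rot": [0, 0, 0]}, {"travel": [0, 0, 0.0015], "rot": [0, 0, 0]}, {"travel": [0, 0, 0.002], "rot": [0, 0, 0]}, {"travel": [0, 0, 0.002], "rot": [0, 0, 0]}]'

```text
t: 14.4
tool_pos: [0.5895, -0.1773, 0.0736]
eef_rot: [180.0, 0.0, 89.9]
contact_force: [-1.7, 0.3, 3.1]
opening: 0.267
```

Contact is about 4 N, so the flange is seated. Release.

Emit:
play_rows --fingers 1 --commands '[{"travel": [0, 0, 0], "rot": [0, 0, 0]}, {"travel": [0, 0, 0], "rot": [0, 0, 0]}, {"travel": [0, 0, 0], "rot": [0, 0, 0]}, {"travel": [0, 0, 0], "rot": [0, 0, 0]}, {"travel": [0, 0, 0], "rot": [0, 0, 0]}, {"travel": [0, 0, 0], "rot": [0, 0, 0]}, {"travel": [0, 0, 0], "rot": [0, 0, 0]}, {"travel": [0, 0, 0], "rot": [0, 0, 0]}]'

```text
t: 15.2
tool_pos: [0.5894, -0.1772, 0.0732]
eef_rot: [-180.0, 0.0, 89.9]
contact_force: [-0.0, 0.8, 0.2]
opening: 0.96
```

Emit:
play_rows --commands '[{"travel": [0, 0, -0.03], "rot": [0, 0, 0]}, {"travel": [0, 0, -0.08], "rot": [0, 0, 0]}, {"travel": [0, 0, -0.15], "rot": [0, 0, 0]}, {"travel": [0, 0, -0.22], "rot": [0, 0, 0]}, {"travel": [0, 0, -0.3], "rot": [0, 0, 0]}, {"travel": [0, 0, -0.3], "rot": [0, 0, 0]}, {"travel": [0, 0, -0.3], "rot": [0, 0, 0]}]'

```text
t: 15.9
tool_pos: [0.59, -0.1774, 0.2243]
eef_rot: [179.9, 0.1, 89.9]
contact_force: [-1.0, -0.5, -0.5]
opening: 0.997
```

```bash
python3 - <<'E'
from h import *
a=vision.snapshot("scene")
o=readout.observe();print(o["t"],o["tool_pos"],o["contact_force"],o["opening"])
print("expected",proj(a,[.5895,-.1765,.091]),[(d["confidence"],np.array(d["location"])*[640,480]) for d in models.spot_point("pin_handle","scene")])
i=[cv2.resize(a["pixels"][y:y+120,x:x+160,::-1],(400,300)) for x,y in((300,225),(170,140))]
cv2.imwrite("pics/fin.png",np.hstack(i))
E
```

```text
15.95 [ 0.58895339 -0.17704118  0.22272304] [-0.178733    0.47479961 -0.77535681] 0.9955475977082908
expected [380.76070143 288.57008192] [(0.97, array([381.696, 288.096])), (0.93, array([340.416, 218.688])), (0.75, array([294.592, 288.624])), (0.73, array([447.808, 343.2  ]))]
```

View pics/fin.png

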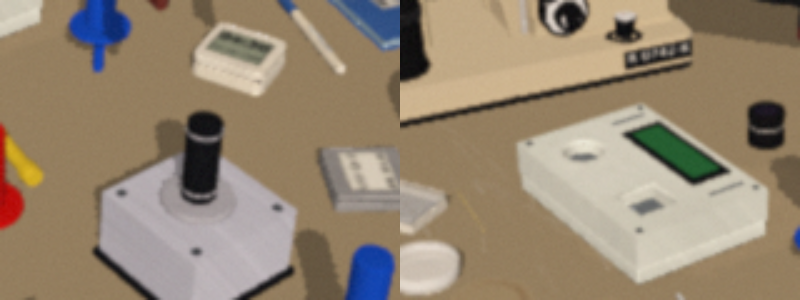

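The pin stands upright with its flange flat on the block, handle at (381.7,288.1) against an expected (380.8,288.6). I'll compare the round recess with its starting look.

```bash
python3 - <<'E'
from h import *
a=vision.snapshot("scene")["pixels"][:,:,::-1]; z=cv2.imread("pics/scene0.png")
f=lambda i:cv2.resize(i[185:230,215:275],(400,300),interpolation=cv2.INTER_CUBIC)
cv2.imwrite("pics/cmp.png",np.hstack([f(z),f(a)]))
E
```

```text
(no output)
```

View pics/cmp.png

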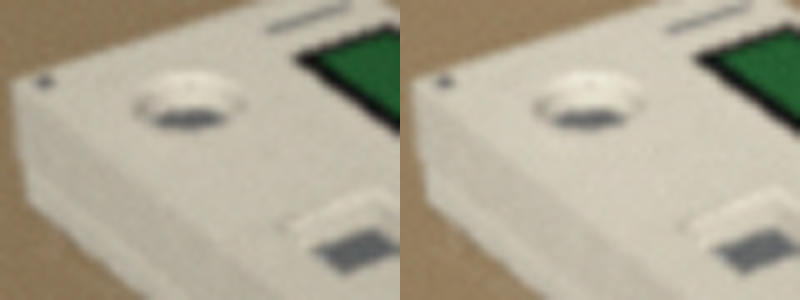

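The round cap looks the same as at the start (sliver at (188,118) in both crops), so it has sprung back, and the square one is unchanged. I'm handing in.

```bash
python3 -c "
from plant import finish_job
print(finish_job())"
```

```text
the job is handed in; nothing more can be done
None
```

I took the black press pin from its stand, pressed the button in the round recess fully down, then stood the pin back in the hole, released it and moved clear. The job was handed in at about 16 s; `finish_job` gives no verdict.

- **Press:** The contact force reached about 9.5 N, against 4.8 N to hold the button down. The tip was at z ≈ 0.034 m, the height of the button fully down.
- **Button release:** After the press, the round cap looks the same as in the first picture, so it sprang back. The square cap also looks unchanged.
- **Pin in stand:** The flange met the block at about 4 N. The handle then showed at pixel (381.7, 288.1) against an expected (380.8, 288.6), upright with the flange flat.
- **Clear of everything:** The gripper is open, with the fingertips about 10 cm above the handle, and the force reading is near zero.

No check failed. The only disagreement was the network's stand position in the scene view, about 7 mm off in x from the top view. I used the top view and the visible hole instead.

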